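Run the hoist hook up with its radio remote

TASK

Run the overhead hoist's hook up with the grey radio remote lying on the table, with the fingertips only: press the antenna end of the long rocker fully down so that it stays on, then push the round button all the way in (it stays in), then press the square key whose arrow points to the antenna all the way down, and finish while still holding it down. Keep to that order and do not press the other arrow key. Do not pick up, tip or push the remote out of its place, and leave the things around it where they are.

Things in the scene. Friction and masses are not known exactly. Their poses are not given: they have to be found in the camera images.
- remote: loose hand-held radio remote, 0.8 kg, lying on its back: 74 mm wide (its x), 258 mm long (its y, -128 to +130 mm), top face 40 mm above the table; stub antenna, 48 mm, at its +y end. Origin on the underside, z up. Controls on its middle line: rocker (centre y = +85 mm), round button (+20), square 'up' key, arrow to the antenna (-35), square 'down' key, arrow away from it (-90)
- power_press (a point): point to press on the rocker's antenna half, 18 mm from the pivot. Black V-shaped paddle, 26 mm wide, 52 mm long; at the start the antenna half slopes up (this point 54 to 56 mm above the table) and the other half lies flat. Pressed straight down (2.5 N) it turns until the antenna half is flat, this point 50 mm above the table, the other end 8 mm higher
- power (a joint): rocker angle, rad: 0 = off (antenna half up; starts at 0 to 0.06), 0.32 = fully on (antenna half flat); it stays where it is left (friction)
- enable_top (a point): centre of the top of the round black button, 25 mm in diameter; 56 mm above the table at the start, 50 mm when fully in
- enable (a joint): travel of the round button, m: 0 = out, 0.006 = fully in; it yields at about 3 N and stays where it is left
- up_top (a point): centre of the top of the square 'up' key (28 x 28 mm, arrow to the antenna), 54 mm above the table when free
- up (a joint): travel of the 'up' key, m: 0 = free, 0.005 = fully down; spring, 1.7 N at the start of the travel to 5.9 N at the bottom; it comes back when let go
- down (a joint): travel of the 'down' key, m: 0 = free, 0.005 = fully down; same spring; not to be pressed
- marker: marker pen, 17 x 133 mm, loose, lying beside the remote; leave it. Origin: centre of its underside
- bearing: ball bearing, 40 mm across, 11 mm high, loose, beside the remote; leave it. Origin: centre of its underside
- oil_cap: black oil filler cap, 34 mm across, 18 mm high, loose, beside the remote; leave it. Origin: centre of its underside
- spark_plug: spark plug, 66 mm long, 18 mm high, loose, beside the marker; leave it. Origin: centre of its underside

How it is judged:
By the outcome, as a careful person would: the job done as asked, in the order asked, and still so for the second after the job is handed in, while the arm keeps its last pose, push and grip.
It also fails if it takes over 35 s, if anything falls off the work surface, if the arm or the gripper's body presses on something with over 40 N, if the wrist force passes 120 N, or if a joint passes its speed limit or range.

ROBOT

A 6-joint arm with a two-finger parallel gripper is mounted at the origin on a cart in front of the work surface, level with it; the furniture and walls round the work are solid. World frame = base frame: x ahead of the robot, y to its left, z up, the work surface at z = 0. Lengths are in mm, angles in rad, forces in N, time in s.
With the tool pointing down it reaches from about 350 to 775 mm from the base axis. Payload 7.3 kg.
Tool frame: the origin (TCP) lies at the centre of the arm's flange, where the gripper is bolted on; the fingertips stand 178 mm ahead of it and the grasp point (between the pads) lies 159 mm ahead of it; z points along the fingers, y is the direction in which the jaws open and shut (so a half turn about z gives the same grasp; the last joint's range is limited). The gripper opens to 92 mm and grips with 3 to 60 N. Pads are 19 mm wide; open, the fingers measure 130 mm over their backs; the gripper's body (75 mm by 190 mm) begins 47 mm behind the grasp point.
Start: joints at [1.077, 0.342, 1.524, -0, 1.275, -0.146], TCP at [178.914, 493.576, 404.741] pointing down, gripper open.
Joint ranges: [-2.53, 2.53], [-0.77, 2.02], [0.04, 2.7], [-1, 4.14], [0.28, 2.66], [-3.11, 3.11]. Speed limits (rad/s): [2.57, 2.57, 3.14, 3.14, 3.14, 3.14].

INTERFACE

Orientations are given as [roll, pitch, yaw] about the fixed x, y, z axes, in that order (R = Rz(yaw) Ry(pitch) Rx(roll)).
In Python, from plant import status, viewer, ticket gives the robot as it stands.
- The arm moves only by the tool play_rows, never from a script. Its argument "commands" is a list of rows, each an object with "offset": the shift along the tool's x, y, z in m, a list of three; "twist": the turn about the tool's z in degrees. A call has 1 to 5 rows; each row shifts and turns the commanded pose from where the row before left it, along the tool's axes as they then stand; what a row does not reach is not made up. A row lasts 1/10 s, in which the tool goes at most 50 mm and 8.59 degrees, less where a joint would pass 70% of its speed; a pose out of reach is approached as far as the arm can. A call with a gripper value outside its range is refused whole. "jaw" is the closure in counts, from 0 (fully open) to 255 (shut), set as the call begins (left out, the last holds). The fingers move at their own pace and stop on an object; the grip force is fixed at half the most. Time passes only in rows, so rows that do not move let the fingers close. It gives the time, the measured TCP pose, the force and the opening at its end, in the units of the state.
- status.get_obs(): the state, without advancing time (a new reading comes with each control period).
- viewer.capture(name): name is "scene" or "top" or "wrist"; returns the picture (420x560x3 uint8, red, green, blue); there is no depth.
- viewer.camera_params(name): a dict with "fov_y" (degrees; the focal length in pixels is half the picture's height over the tangent of half this angle, whatever the lens; pixels are square), "cx", "cy" (the principal point, pixels), "rvec" (rotation vector, rad) and "tvec" (3), from world to camera coordinates, as OpenCV has them; the wrist camera has in their place "T_tool_cam" (4x4, takes a point from camera to tool coordinates, whose origin is the TCP and whose axes are the flange's). Camera axes: x right, y down, z forward; pixel columns grow to the right and rows downward; lengths in mm; the calibration is good to about 2 mm. A picture is of the moment at which its call begins: read the wrist's pose just before it. camera_params takes no time and is no camera call.
- ticket.close_job(): hands the job in, once; it reports no verdict.
The state is a dict: "time": time; "joint_positions": joint angles; "dq": joint speeds; "tau": joint torques, N m; "tool_pos": TCP position; "tcp_rot": TCP orientation; "contact_force": force on the tool from outside, world axes, zero at the start; "moment": the same for the moment, N m; "grip_width": finger opening in mm.
Only numpy, scipy, OpenCV 4.12 (cv2) and the standard library are available. Lean on these libraries where they do the work, as an engineer would, in place of code of your own. Each camera call takes 0.05 s, during which the arm holds its last target.

## Working session

There is one attempt and no reset: what is moved stays moved. The work goes in short steps, Python scripts to look and compute and a tool call to move; the robot and the scene stay as the last step left them, time stands still between calls to the robot, and variables do not carry over. Pictures are saved under pics/ and viewed, and the job is handed in when it is done.

Besides the shell and the picture viewer there is one more tool, called after "Emit:" by a JSON object that holds its "method" and its "body". play_rows: Moves the arm, as the interface text tells. Its arguments: {"type":"object","properties":{"commands":{"type":"array"},"jaw":{"type":"number"}},"required":["commands"]}

```bash
mkdir -p pics; ls; python3 - <<'E'
from plant import status, viewer
import cv2
print(status.get_obs())
for n in ("top","scene","wrist"):
    im=viewer.capture(n); cv2.imwrite(f"pics/{n}0.png",im[:,:,::-1]); print(n,viewer.camera_params(n))
E
```

```text
pics
{'time': 0.0, 'joint_positions': array([ 1.07700065e+00,  3.42711535e-01,  1.52503966e+00, -3.49565183e-05,
        1.27538387e+00, -1.45977225e-01]), 'dq': array([-1.68249329e-04, -3.32387684e-04,  6.10228404e-04,  2.91373248e-04,
        5.34486528e-05, -7.58269319e-04]), 'tau': array([-1.78647311e-03, -4.31251645e+01, -2.44211268e+01,  7.15040253e-02,
        5.62210358e-02, -1.47780415e-04]), 'tool_pos': array([178.84901021, 493.44534411, 404.04265185]), 'tcp_rot': array([-3.14006178e+00, -1.91287552e-04,  2.79378425e+00]), 'contact_force': array([-0.62754447,  0.08452773,  0.03955801]), 'moment': array([-0.0216943 , -0.01719212, -0.02161018]), 'grip_width': 91.82278686154574}
top {'fov_y': 50.167388308827306, 'cx': 269.3548448161878, 'cy': 209.77819801521713, 'rvec': array([ 2.10566479, -2.13514612,  0.20870488]), 'tvec': array([ 40.10057895, 614.24203148, 796.17547067])}
scene {'fov_y': 51.81226855236123, 'cx': 276.9777123360977, 'cy': 209.78141726120765, 'rvec': array([ 2.34011282, -0.66242887,  0.2369493 ]), 'tvec': array([-469.03028563,  306.42714317,  686.92113874])}
wrist {'fov_y': 69.82489183445847, 'cx': 279.7000306194697, 'cy': 210.82388840397633, 'T_tool_cam': array([[-3.43838856e-04, -9.67659849e-01, -2.52258396e-01,
         6.75278271e+01],
       [ 9.99999715e-01, -1.63326856e-04, -7.36522235e-04,
        -6.69548465e-01],
       [ 6.71502424e-04, -2.52258577e-01,  9.67659630e-01,
         2.04148144e+01],
       [ 0.00000000e+00,  0.00000000e+00,  0.00000000e+00,
         1.00000000e+00]])}
```

View pics/top0.png

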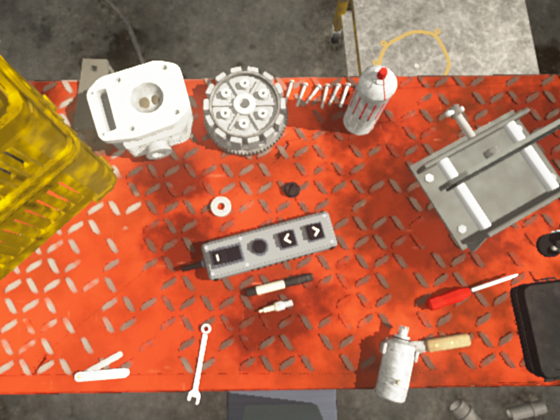

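View pics/scene0.png

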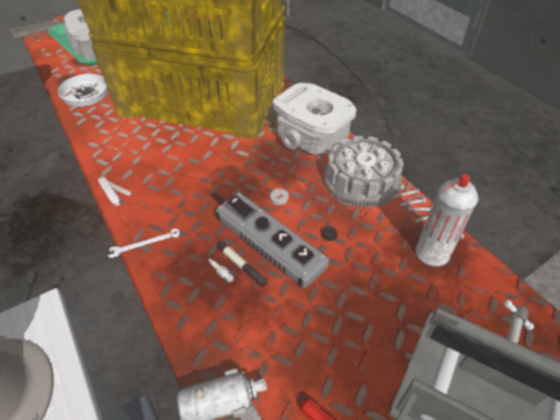

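View pics/wrist0.png

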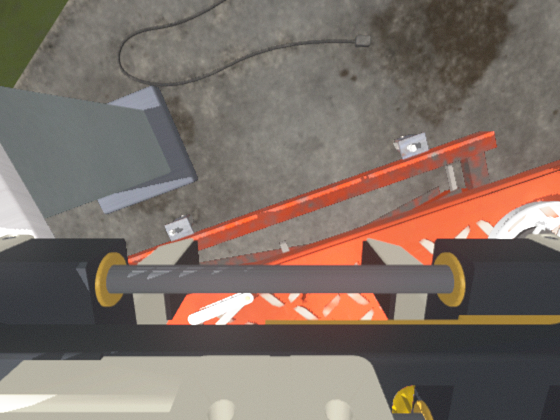

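```bash
cat > h.py <<'E'
import numpy as np, cv2
from plant import status, viewer
def K(p): 
    f=210/np.tan(np.radians(p['fov_y']/2)); return np.array([[f,0,p['cx']],[0,f,p['cy']],[0,0,1]])
def cam(n,obs=None):
    p=viewer.camera_params(n)
    if 'rvec' in p:
        R=cv2.Rodrigues(p['rvec'])[0]; t=p['tvec']; return K(p),R.T,-R.T@t
    from scipy.spatial.transform import Rotation as Ro
    Rt=Ro.from_euler('xyz',obs['tcp_rot']).as_matrix(); T=p['T_tool_cam']
    return K(p),Rt@T[:3,:3],Rt@T[:3,3]+obs['tool_pos']
def pix2w(c,uv,z):
    k,R,o=c; d=R@np.linalg.inv(k)@np.array([*uv,1.]); return o+d*(z-o[2])/d[2]
def w2pix(c,P):
    k,R,o=c; q=k@(R.T@(np.asarray(P,float)-o)); return q[:2]/q[2]
E
python3 - <<'E'
import cv2
from h import *
im=cv2.imread('pics/top0.png'); c=im[180:320,170:350]; cv2.imwrite('pics/top0c.png',cv2.resize(c,None,fx=4.4,fy=4.2 and 4.4*1,interpolation=cv2.INTER_CUBIC)[:600])
im=cv2.imread('pics/scene0.png'); c=im[180:300,200:340]; cv2.imwrite('pics/scene0c.png',cv2.resize(c,None,fx=5,fy=5,interpolation=cv2.INTER_CUBIC))
c=cam('top')
for uv in [(228,255),(260,247),(288,239),(315,232)]: print(pix2w(c,uv,53))
c=cam('scene')
for uv in [(239,206),(262,223),(282,238),(302,253)]: print(pix2w(c,uv,53))
print(cam('top')[2])
E
```

```text
[530.24776173 110.72622793  53.        ]
[544.53695382  50.2377822   53.        ]
[559.03214675  -3.08077763  53.        ]
[571.73320291 -54.80487194  53.        ]
[526.36688023 110.91380691  53.        ]
[543.76985604  46.66111552  53.        ]
[557.67583453  -6.15746858  53.        ]
[570.7832795  -55.94301119  53.        ]
[449.70297176  34.56090694 899.64964884]
```

View pics/top0c.png

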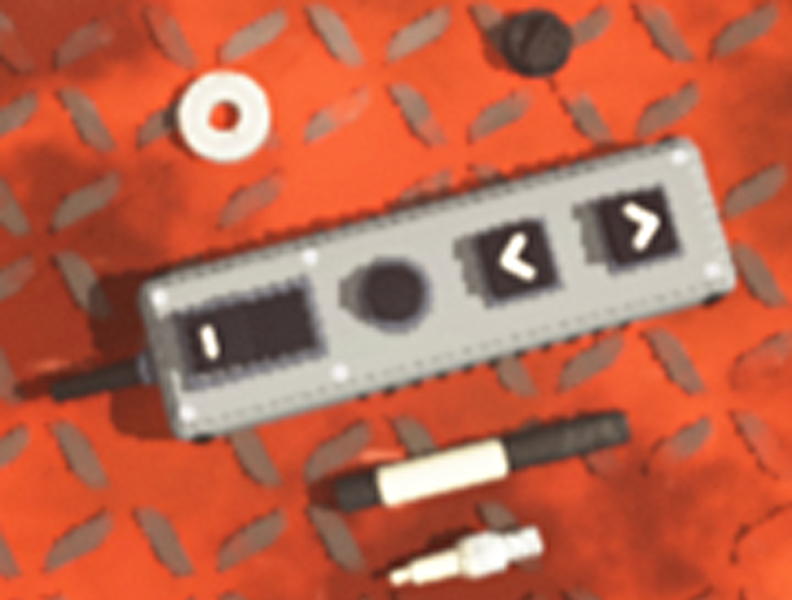

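View pics/scene0c.png

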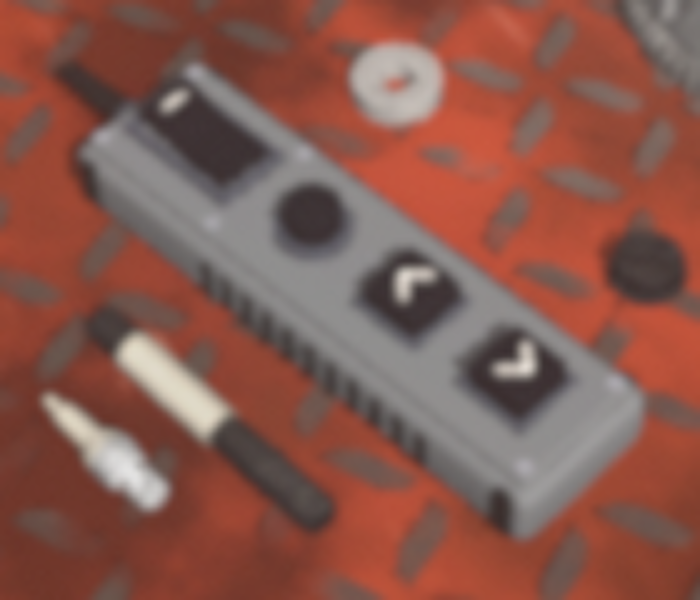

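```bash
python3 - <<'E'
from h import *
from scipy.optimize import least_squares
T=cam('top');S=cam('scene')
m=[(T,(259.3,246.8),20,56),(T,(287.5,239.5),-35,54),(T,(314.5,232),-90,54),(T,(226.4,255.7),85,50),
(S,(262.2,222.6),20,56),(S,(282,238.6),-35,54),(S,(303,255),-90,54),(S,(241.4,207.4),85,50)]
def w(p,y,z,x=0):
    c,s=np.cos(p[2]),np.sin(p[2]); return np.array([p[0]+c*x-s*y,p[1]+s*x+c*y,z])
f=lambda p,mm=m:np.concatenate([w2pix(c,w(p,y,z))-uv for c,uv,y,z in mm])
for mm in (m,m[:4],m[4:]):
    r=least_squares(f,[550,30,.24],args=(mm,),x_scale=[10,10,.1]); p=r.x; print(p,np.round(r.fun,1))
    for y,z in((103,50),(20,56),(-35,54)): print(w(p,y,z).round(1))
for z in (0,150,300): print(z,pix2w(T,(115,185),z),pix2w(T,(80,235),z),pix2w(S,(118,118),z))
E
```

```text
[5.49523230e+02 2.97502052e+01 2.38577714e-01] [ 1.2 -0.1  1.2  0.1  2.1  0.4  0.9 -0.1 -0.4 -1.6 -0.5 -1.6 -0.5 -1.7
 -1.3 -1.5]
[525.2 129.8  50. ]
[544.8  49.2  56. ]
[557.8  -4.3  54. ]
[5.49641427e+02 3.22676031e+01 2.46921923e-01] [-0.1 -0.1 -0.2 -0.1  0.7 -0.  -0.4  0.2]
[524.5 132.1  50. ]
[544.8  51.7  56. ]
[558.2  -1.7  54. ]
[5.48673548e+02 2.57610201e+01 2.29218648e-01] [ 0.3 -0.2  0.1  0.1  0.   0.3 -0.5 -0.3]
[525.3 126.1  50. ]
[544.1  45.2  56. ]
[556.6  -8.3  54. ]
0 [683.0444527  349.40154271   0.        ] [579.83959992 414.64770909   0.        ] [417.1861673  614.74298723   0.        ]
150 [644.13906083 296.90766865 150.        ] [558.14171537 351.27523916 150.        ] [390.30408314 392.77302872 150.        ]
300 [605.23366895 244.41379459 300.        ] [536.44383081 287.90276922 300.        ] [363.42199898 170.80307022 300.        ]
```

Emit:
{"method": "play_rows", "body": {"commands": [{"offset": [-0.038,-0.03,0],"twist": 0},{"offset": [-0.038,-0.03,0],"twist": 0},{"offset": [-0.038,-0.03,0],"twist": 0},{"offset": [-0.038,-0.03,0],"twist": 0},{"offset": [-0.038,-0.03,0],"twist": 0}], "jaw": 255}}

```text
time: 0.65
tool_pos: [306.9, 286.1, 404.7]
tcp_rot: [3.141, 0.0, 2.794]
contact_force: [-0.2, 0.7, -0.3]
grip_width: 56.6
```

Emit:
{"method": "play_rows", "body": {"commands": [{"offset": [-0.028,-0.032,0],"twist": 8},{"offset": [-0.032,-0.028,0],"twist": 8},{"offset": [-0.036,-0.024,0],"twist": 8},{"offset": [-0.039,-0.018,0],"twist": 8},{"offset": [-0.041,-0.013,0],"twist": 8}]}}

```text
time: 1.15
tool_pos: [382.9, 85.8, 404.7]
tcp_rot: [3.141, -0.0, 2.09]
contact_force: [1.4, 0.4, -0.3]
grip_width: 16.3
```

Emit:
{"method": "play_rows", "body": {"commands": [{"offset": [-0.02,0.04,0],"twist": 8},{"offset": [-0.02,0.04,0],"twist": 8},{"offset": [0,0,0],"twist": 0},{"offset": [0,0,0],"twist": 0}]}}

```text
time: 1.55
tool_pos: [472.3, 86.5, 403.7]
tcp_rot: [-3.139, -0.001, 1.817]
contact_force: [-0.4, 0.3, -0.2]
grip_width: 0.5
```

Emit:
{"method": "play_rows", "body": {"commands": [{"offset": [-0.033,0.015,0.015],"twist": 0},{"offset": [-0.033,0.015,0.015],"twist": 0},{"offset": [-0.033,0.015,0.015],"twist": 0},{"offset": [-0.034,0.015,0.015],"twist": 0},{"offset": [0,0,0],"twist": 0}]}}

```text
time: 2.05
tool_pos: [562.9, -30.0, 342.6]
tcp_rot: [-3.139, -0.0, 1.815]
contact_force: [-0.5, 1.0, -0.6]
grip_width: -0.1
```

Emit:
{"method": "play_rows", "body": {"commands": [{"offset": [0,0,0],"twist": 0}]}}

```text
time: 2.15
tool_pos: [561.7, -27.4, 344.4]
tcp_rot: [-3.14, -0.001, 1.817]
contact_force: [-1.2, -0.5, -0.1]
grip_width: 0.4
```

```bash
python3 - <<'E'
from h import *
import pickle
o=status.get_obs(); im=viewer.capture('wrist'); pickle.dump(o,open('o1.pkl','wb'))
print(o['tool_pos'],o['tcp_rot'],o['contact_force'])
cv2.imwrite('pics/w1.png',im[:,:,::-1]); cv2.imwrite('pics/w1c.png',cv2.resize(im[:280,120:440,::-1],None,fx=2.1,fy=2.1,interpolation=cv2.INTER_CUBIC))
E
```

```text
[561.66950487 -27.43506739 344.38787742] [-3.13993895e+00 -1.16158313e-03  1.81651087e+00] [-1.23456009 -0.48107096 -0.12503569]
```

View pics/w1c.png

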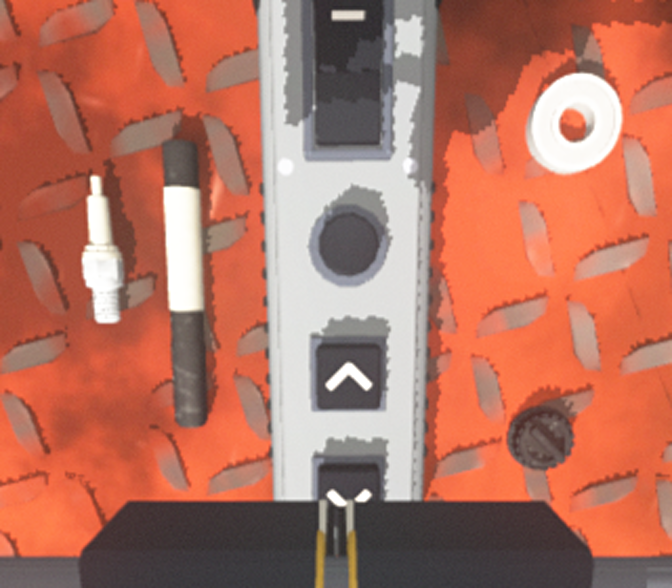

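```bash
python3 - <<'E'
from h import *
import pickle
from scipy.optimize import least_squares
o=pickle.load(open('o1.pkl','rb')); c=cam('wrist',o)
g=lambda u,v:(u/2.1+120-.25,v/2.1-.25)
B=pix2w(c,g(348,244),56);U=pix2w(c,g(349.5,377),54);R=pix2w(c,g(348,143),50)
print(B,U,R,np.linalg.norm((B-U)[:2]),np.linalg.norm((R-U)[:2]))
d=(R-U)[:2]; print('yaw',np.arctan2(-d[0],d[1]))
y=np.arctan2(-d[0],d[1]); e=np.array([-np.sin(y),np.cos(y)])
org=((B[:2]-20*e)+(U[:2]+35*e)+(R[:2]-59*e))/3
print(org)
for k in (103,20,-35):print(k,org+k*e)
# finger check
print(w2pix(c,o['tool_pos']-[0,0,178]))
T=cam('top')
E
```

```text
[545.90232958  51.81990688  56.        ] [560.05241647  -0.81271157  54.        ] [536.39881715  89.41447604  50.        ] 54.50153652497098 93.27613920533052
yaw 0.25638648641620565
[551.17046106  32.61997186]
103 [525.05101883 132.25317284]
20 [546.09872471  51.96622448]
-35 [560.04599968  -1.23597022]
[281.02624581 255.50937444]
```

Emit:
{"method": "play_rows", "body": {"commands": [{"offset": [0.041,0.001,0.015],"twist": 0},{"offset": [0.041,0.001,0.015],"twist": 0},{"offset": [0.041,0.001,0.02],"twist": 0},{"offset": [0.041,0,0.02],"twist": 0},{"offset": [0,0,0.01],"twist": 0}]}}

```text
time: 2.7
tool_pos: [522.4, 137.3, 264.4]
tcp_rot: [-3.14, -0.002, 1.823]
contact_force: [-0.2, 0.1, 0.3]
grip_width: 0.2
```

Emit:
{"method": "play_rows", "body": {"commands": [{"offset": [0,0,0],"twist": 0},{"offset": [0,0,0],"twist": 0}]}}

```text
time: 2.9
tool_pos: [525.4, 132.2, 265.8]
tcp_rot: [3.14, 0.0, 1.817]
contact_force: [0.4, -0.4, -0.2]
grip_width: 0.6
```

```bash
python3 - <<'E'
from h import *
o=status.get_obs(); print(o['tool_pos'],o['contact_force'])
for n,(a,b,c,d) in {'top':(180,320,170,350),'scene':(140,280,180,360)}.items():
    im=viewer.capture(n); cv2.imwrite(f'pics/{n}2.png',cv2.resize(im[a:b,c:d,::-1],None,fx=4,fy=4,interpolation=cv2.INTER_CUBIC))
E
```

```text
[525.42671417 132.23225055 265.84328266] [ 0.36688991 -0.3753409  -0.22261586]
```

View pics/top2.png

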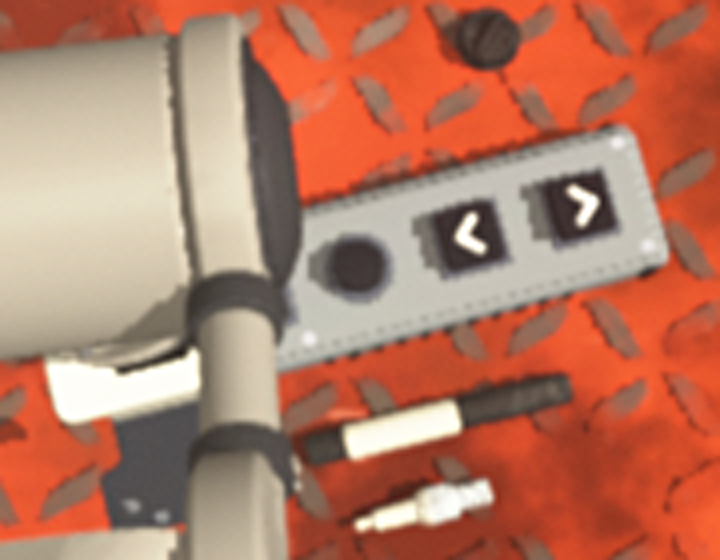

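View pics/scene2.png

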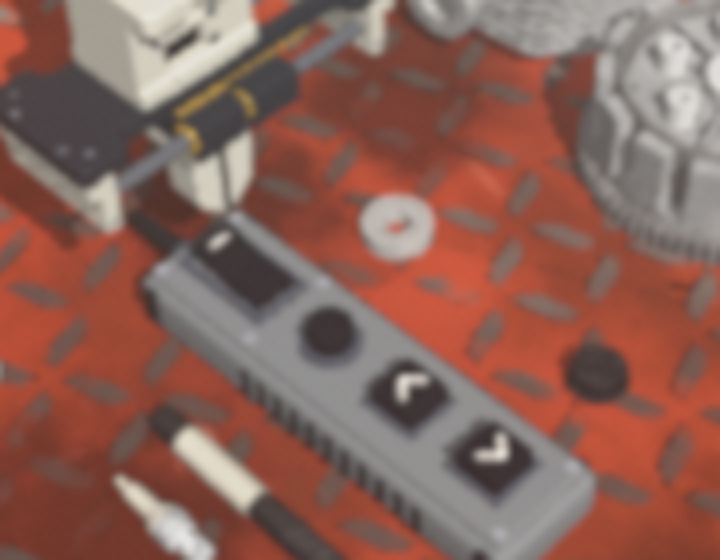

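```bash
python3 - <<'E'
from h import *
S=cam('scene')
g=lambda P:((w2pix(S,P)-[180,140])*4+1.5).round(0)
print('tip',g([525.4,132.2,88]))
c,s=np.cos(.246),np.sin(.246)
for x in(-19,19):
  for y in(-9.5,9.5): print(x,y,g([525.4+c*x-s*y,132.2+s*x+c*y,88]))
print('rocker',g([525,132,54]), 'btn',g([545.5,52,56]),'up',g([559.2,-1.5,54]))
E
```

```text
tip [211. 193.]
-19 -9.5 [195. 223.]
-19 9.5 [170. 203.]
19 -9.5 [251. 183.]
19 9.5 [226. 165.]
rocker [216. 240.] btn [327. 321.] up [407. 384.]
```

Emit:
{"method": "play_rows", "body": {"commands": [{"offset": [0,0,0.01],"twist": 0},{"offset": [0,0,0.008],"twist": 0},{"offset": [0,0,0.006],"twist": 0},{"offset": [0,0,0.002],"twist": 0},{"offset": [0,0,0],"twist": 0}]}}

```text
time: 3.5
tool_pos: [525.4, 132.1, 238.1]
tcp_rot: [-3.14, -0.0, 1.816]
contact_force: [0.4, 0.5, -0.4]
grip_width: 0.1
```

Emit:
{"method": "play_rows", "body": {"commands": [{"offset": [0,0,0.002],"twist": 0},{"offset": [0,0,0.002],"twist": 0},{"offset": [0,0,0.001],"twist": 0},{"offset": [0,0,0.001],"twist": 0},{"offset": [0,0,0],"twist": 0}]}}

```text
time: 4.0
tool_pos: [525.6, 132.4, 232.9]
tcp_rot: [3.141, -0.0, 1.817]
contact_force: [-0.6, 1.6, 0.7]
grip_width: 0.3
```

Emit:
{"method": "play_rows", "body": {"commands": [{"offset": [0,0,0.001],"twist": 0},{"offset": [0,0,0.001],"twist": 0},{"offset": [0,0,0],"twist": 0}]}}

```text
time: 4.3
tool_pos: [525.5, 132.2, 230.6]
tcp_rot: [3.141, 0.0, 1.816]
contact_force: [0.2, 1.2, 1.2]
grip_width: 0.3
```

Emit:
{"method": "play_rows", "body": {"commands": [{"offset": [0,0,0.001],"twist": 0},{"offset": [0,0,0.001],"twist": 0},{"offset": [0,0,0],"twist": 0}]}}

```text
time: 4.6
tool_pos: [525.5, 132.2, 228.5]
tcp_rot: [-3.141, 0.0, 1.816]
contact_force: [-0.2, 1.1, 1.0]
grip_width: 0.6
```

Emit:
{"method": "play_rows", "body": {"commands": [{"offset": [0,0,0.001],"twist": 0},{"offset": [0,0,0],"twist": 0}]}}

```text
time: 4.8
tool_pos: [525.5, 132.2, 228.2]
tcp_rot: [3.141, 0.0, 1.816]
contact_force: [-2.1, 1.0, 6.3]
grip_width: 0.6
```

Emit:
{"method": "play_rows", "body": {"commands": [{"offset": [0,0,0.001],"twist": 0},{"offset": [0,0,0],"twist": 0}]}}

```text
time: 5.0
tool_pos: [525.4, 132.2, 228.0]
tcp_rot: [3.141, 0.0, 1.817]
contact_force: [-3.8, 0.2, 13.6]
grip_width: 0.1
```

Emit:
{"method": "play_rows", "body": {"commands": [{"offset": [0,0,-0.005],"twist": 0},{"offset": [0,0,-0.01],"twist": 0},{"offset": [0,0,-0.02],"twist": 0},{"offset": [0,0,-0.02],"twist": 0},{"offset": [0,0,0],"twist": 0}]}}

```text
time: 5.5
tool_pos: [526.3, 132.2, 284.4]
tcp_rot: [3.136, 0.001, 1.816]
contact_force: [-0.3, -0.1, -0.5]
grip_width: 0.6
```

Emit:
{"method": "play_rows", "body": {"commands": [{"offset": [-0.03,0,0],"twist": 0},{"offset": [-0.03,0,0],"twist": 0},{"offset": [-0.023,0,0],"twist": 0},{"offset": [0,0,0],"twist": 0},{"offset": [0,0,0],"twist": 0}]}}

```text
time: 6.0
tool_pos: [545.5, 51.5, 281.0]
tcp_rot: [-3.14, -0.001, 1.815]
contact_force: [0.0, 0.2, 1.0]
grip_width: 0.6
```

```bash
python3 - <<'E'
from h import *
import pickle
o=status.get_obs(); im=viewer.capture('wrist'); pickle.dump(o,open('o2.pkl','wb'))
print(o['tool_pos'],o['tcp_rot'],o['contact_force'])
cv2.imwrite('pics/w3.png',cv2.resize(im[:280,120:440,::-1],None,fx=2.1,fy=2.1,interpolation=cv2.INTER_CUBIC))
im=viewer.capture('scene'); cv2.imwrite(f'pics/scene3.png',cv2.resize(im[140:280,180:360,::-1],None,fx=4,fy=4,interpolation=cv2.INTER_CUBIC))
E
```

```text
[545.46195986  51.52189469 280.98809439] [-3.14036645e+00 -7.38433449e-04  1.81509162e+00] [0.01473712 0.24453775 0.99592322]
```

View pics/w3.png

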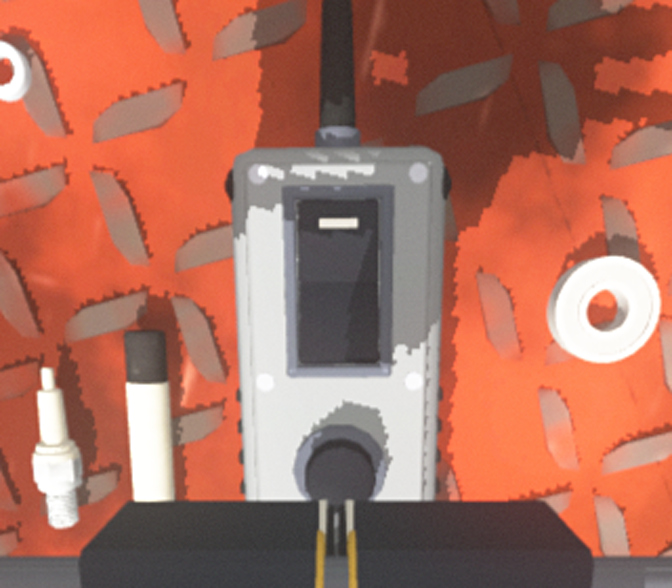

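View pics/scene3.png

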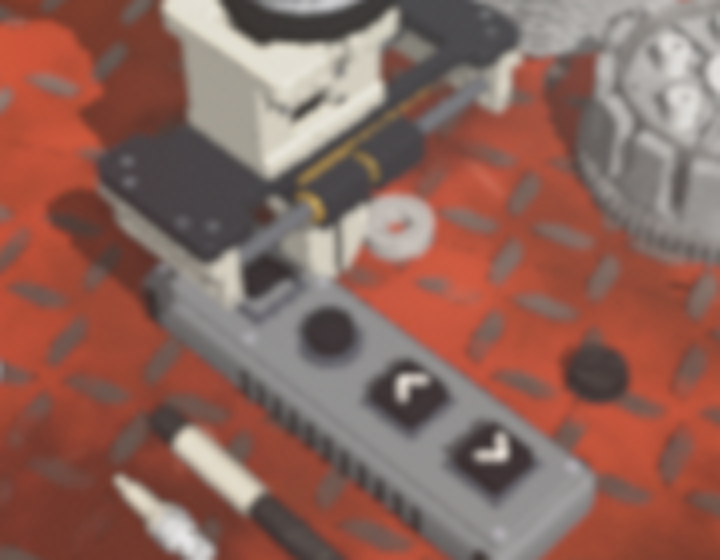

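Emit:
{"method": "play_rows", "body": {"commands": [{"offset": [0,0,0.014],"twist": 0},{"offset": [0,0,0.014],"twist": 0},{"offset": [0,0,0.01],"twist": 0},{"offset": [0,0,0.004],"twist": 0},{"offset": [0,0,0],"twist": 0}]}}

```text
time: 6.6
tool_pos: [545.5, 52.2, 239.2]
tcp_rot: [-3.141, -0.0, 1.817]
contact_force: [-0.1, -1.4, 1.2]
grip_width: 0.5
```

Emit:
{"method": "play_rows", "body": {"commands": [{"offset": [0,0,0.001],"twist": 0},{"offset": [0,0,0.001],"twist": 0},{"offset": [0,0,0.001],"twist": 0},{"offset": [0,0,0.001],"twist": 0},{"offset": [0,0,0],"twist": 0}]}}

```text
time: 7.1
tool_pos: [545.7, 51.7, 235.7]
tcp_rot: [3.142, -0.0, 1.816]
contact_force: [0.7, 0.1, -0.4]
grip_width: 0.3
```

Tip at ~57.5 mm; the button's top is at 56.

Emit:
{"method": "play_rows", "body": {"commands": [{"offset": [0,0,0.001],"twist": 0},{"offset": [0,0,0.001],"twist": 0},{"offset": [0,0,0.001],"twist": 0},{"offset": [0,0,0],"twist": 0}]}}

```text
time: 7.5
tool_pos: [545.7, 51.7, 232.8]
tcp_rot: [3.141, 0.0, 1.816]
contact_force: [0.3, -0.5, 1.6]
grip_width: 0.5
```

Emit:
{"method": "play_rows", "body": {"commands": [{"offset": [0,0,0.001],"twist": 0},{"offset": [0,0,0.001],"twist": 0},{"offset": [0,0,0.001],"twist": 0},{"offset": [0,0,0],"twist": 0}]}}

```text
time: 7.9
tool_pos: [545.7, 51.7, 229.6]
tcp_rot: [3.141, -0.0, 1.816]
contact_force: [0.5, -0.1, 1.2]
grip_width: 0.1
```

Emit:
{"method": "play_rows", "body": {"commands": [{"offset": [0,0,0.001],"twist": 0},{"offset": [0,0,0],"twist": 0}]}}

```text
time: 8.1
tool_pos: [545.7, 51.7, 228.6]
tcp_rot: [3.141, -0.0, 1.816]
contact_force: [0.0, -0.1, 0.6]
grip_width: 0.4
```

Emit:
{"method": "play_rows", "body": {"commands": [{"offset": [0,0,0.001],"twist": 0},{"offset": [0,0,0],"twist": 0}]}}

```text
time: 8.3
tool_pos: [545.7, 51.7, 228.2]
tcp_rot: [3.141, 0.0, 1.816]
contact_force: [-1.4, -0.7, 6.5]
grip_width: 0.4
```

Emit:
{"method": "play_rows", "body": {"commands": [{"offset": [0,0,0.001],"twist": 0},{"offset": [0,0,0],"twist": 0}]}}

```text
time: 8.5
tool_pos: [545.7, 51.7, 228.1]
tcp_rot: [3.141, 0.0, 1.817]
contact_force: [-4.4, -0.4, 13.7]
grip_width: 0.6
```

Emit:
{"method": "play_rows", "body": {"commands": [{"offset": [0,0,-0.005],"twist": 0},{"offset": [0,0,-0.01],"twist": 0},{"offset": [0,0,-0.015],"twist": 0},{"offset": [0,0,-0.02],"twist": 0},{"offset": [0,0,0],"twist": 0}]}}

```text
time: 9.0
tool_pos: [546.5, 51.7, 279.2]
tcp_rot: [3.137, 0.001, 1.816]
contact_force: [-0.1, 0.4, -0.2]
grip_width: 0.5
```

Emit:
{"method": "play_rows", "body": {"commands": [{"offset": [-0.025,0,0],"twist": 0},{"offset": [-0.02,0,0],"twist": 0},{"offset": [-0.01,0,0],"twist": 0},{"offset": [0,0,0],"twist": 0},{"offset": [0,0,0],"twist": 0}]}}

```text
time: 9.5
tool_pos: [558.8, -1.3, 276.2]
tcp_rot: [-3.141, -0.001, 1.816]
contact_force: [-0.6, -0.3, 0.8]
grip_width: 0.3
```

```bash
python3 - <<'E'
from h import *
o=status.get_obs(); im=viewer.capture('wrist')
print(o['tool_pos'],o['tcp_rot'],o['contact_force'])
cv2.imwrite('pics/w4.png',cv2.resize(im[:280,120:440,::-1],None,fx=2.1,fy=2.1,interpolation=cv2.INTER_CUBIC))
E
```

```text
[558.81600261  -1.31575162 276.23901835] [-3.14076133e+00 -8.15226621e-04  1.81595591e+00] [-0.58202899 -0.32650874  0.76030728]
```

View pics/w4.png

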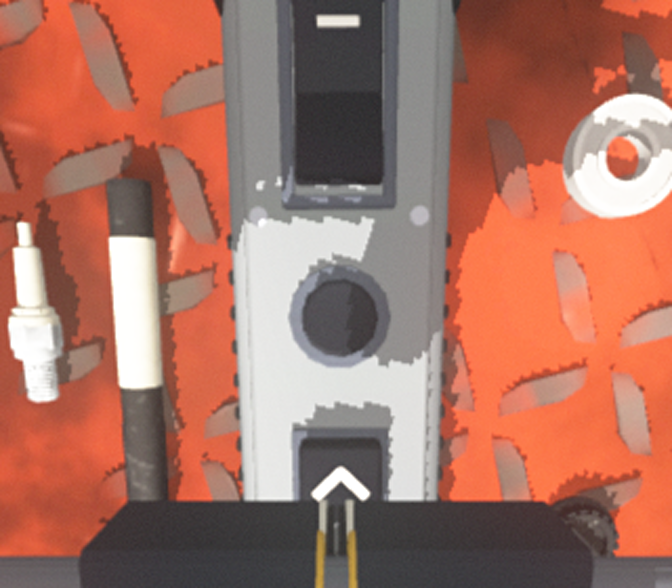

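Emit:
{"method": "play_rows", "body": {"commands": [{"offset": [0,0,0.012],"twist": 0},{"offset": [0,0,0.012],"twist": 0},{"offset": [0,0,0.01],"twist": 0},{"offset": [0,0,0.004],"twist": 0},{"offset": [0,0,0],"twist": 0}]}}

```text
time: 10.05
tool_pos: [558.8, -1.5, 237.6]
tcp_rot: [-3.14, -0.001, 1.817]
contact_force: [-0.0, -0.5, 0.1]
grip_width: 0.4
```

Emit:
{"method": "play_rows", "body": {"commands": [{"offset": [0,0,0.001],"twist": 0},{"offset": [0,0,0.001],"twist": 0},{"offset": [0,0,0.001],"twist": 0},{"offset": [0,0,0.001],"twist": 0},{"offset": [0,0,0],"twist": 0}]}}

```text
time: 10.55
tool_pos: [559.0, -1.7, 234.7]
tcp_rot: [3.142, -0.0, 1.816]
contact_force: [0.1, 0.1, -0.6]
grip_width: 0.6
```

Emit:
{"method": "play_rows", "body": {"commands": [{"offset": [0,0,0.001],"twist": 0},{"offset": [0,0,0.001],"twist": 0},{"offset": [0,0,0.001],"twist": 0},{"offset": [0,0,0],"twist": 0}]}}

```text
time: 10.95
tool_pos: [559.1, -1.7, 231.8]
tcp_rot: [3.141, -0.0, 1.816]
contact_force: [-0.5, 0.3, 1.9]
grip_width: 0.4
```

Emit:
{"method": "play_rows", "body": {"commands": [{"offset": [0,0,0.001],"twist": 0},{"offset": [0,0,0.001],"twist": 0},{"offset": [0,0,0.001],"twist": 0},{"offset": [0,0,0.001],"twist": 0},{"offset": [0,0,0],"twist": 0}]}}

```text
time: 11.45
tool_pos: [559.1, -1.7, 227.8]
tcp_rot: [3.141, 0.0, 1.816]
contact_force: [-1.1, -0.0, 5.3]
grip_width: 0.5
```

Emit:
{"method": "play_rows", "body": {"commands": [{"offset": [0,0,0.001],"twist": 0},{"offset": [0,0,0],"twist": 0}]}}

```text
time: 11.65
tool_pos: [559.1, -1.6, 227.2]
tcp_rot: [3.141, 0.0, 1.816]
contact_force: [-2.2, -0.2, 8.2]
grip_width: 0.1
```

Emit:
{"method": "play_rows", "body": {"commands": [{"offset": [0,0,0.001],"twist": 0},{"offset": [0,0,0],"twist": 0}]}}

```text
time: 11.85
tool_pos: [559.1, -1.6, 227.1]
tcp_rot: [3.141, 0.0, 1.817]
contact_force: [-4.6, 0.8, 14.1]
grip_width: 0.4
```

Bottomed at a tip height of 49.1 mm with 14 N. I'll check once more before handing in.

Emit:
{"method": "play_rows", "body": {"commands": [{"offset": [0,0,0],"twist": 0},{"offset": [0,0,0],"twist": 0},{"offset": [0,0,0],"twist": 0}]}}

```text
time: 12.15
tool_pos: [559.1, -1.6, 227.1]
tcp_rot: [3.141, 0.0, 1.817]
contact_force: [-4.0, 0.4, 15.3]
grip_width: 0.4
```

```bash
python3 - <<'E'
from h import *
im=viewer.capture('wrist')
cv2.imwrite('pics/w5.png',im[:,:,::-1])
im=viewer.capture('scene'); cv2.imwrite(f'pics/scene5.png',cv2.resize(im[140:300,180:360,::-1],None,fx=3.7,fy=3.7,interpolation=cv2.INTER_CUBIC))
o=status.get_obs();print(o['tool_pos'],o['contact_force'])
E
```

```text
[559.04164951  -1.62623227 227.08834124] [-4.74869122 -0.11816356 14.50930968]
```

View pics/w5.png

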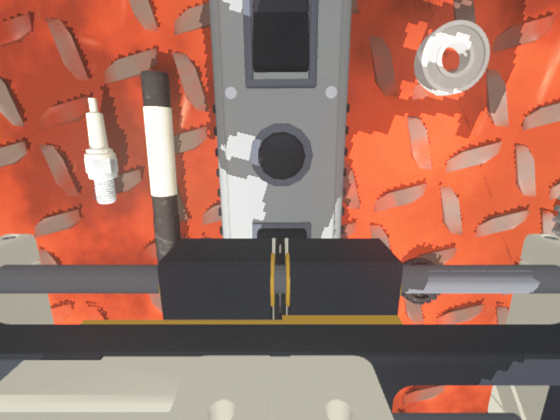

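View pics/scene5.png

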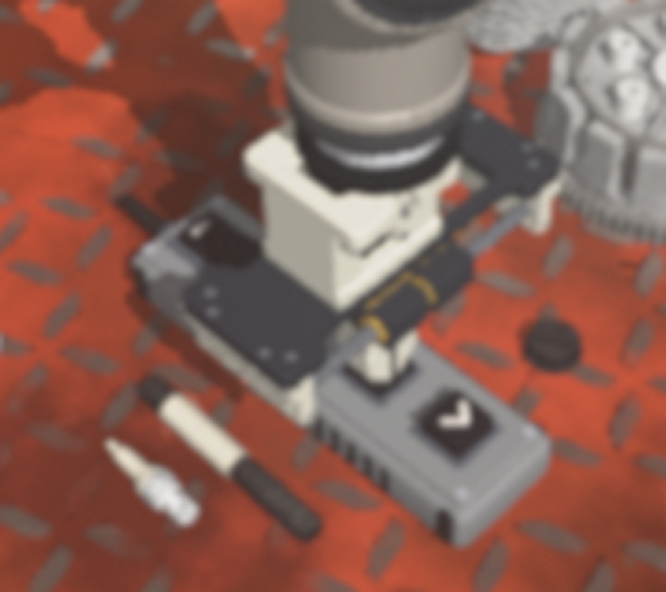

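The fingertips hold the up key down. The down key is untouched, the rocker is on, and the remote and the things around it haven't moved.

```bash
python3 -c "
from plant import ticket
print(ticket.close_job())"
```

```text
the job is handed in; nothing more can be done
None
```

I pressed the controls in the order asked, using the closed fingertips, and handed the job in at about 12.3 s with the up key still held down.

| Step | Fingertip height at the stop | Force at the stop |
|---|---|---|
| Rocker, antenna half | 50.0 mm (50 expected) | 13.6 N |
| Round button | 50.1 mm (50 expected) | 13.7 N |
| Up key, arrow to the antenna | 49.1 mm (49 expected) | about 14.5 N, still held |

- **Last pictures:** the rocker is tilted to on, the button is in, and the down key is untouched. The remote, marker, spark plug, bearing and oil cap show no visible movement.
- **Disagreement:** the scene camera placed the remote about 6 mm off in y from the top camera. The wrist camera agreed with the top camera to within about 2 mm, so I went by those two. The press heights and the fingertip positions in the pictures bore that out.
- **Side force:** at the final hold there was also a sideways force of about 4 to 5 N, and the remote showed no sign of shifting.

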